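# Set the ratchet prop and prove it with a weight

### The arm

A 6-joint arm with a two-finger parallel gripper is mounted at the origin on the work surface; the furniture and walls round the work are solid. World frame = base frame: x ahead of the robot, y to its left, z up, the work surface at z = 0. Lengths are in mm, angles in rad, forces in N, time in s.
With the tool pointing down it reaches from about 350 to 775 mm from the base axis. Payload 7.3 kg.
Tool frame: the origin (TCP) lies between the finger pads; the fingertips stand 14 mm ahead of it and the grasp point (between the pads) lies 5 mm behind it; z points along the fingers, y is the line along which they close (so a half turn about z gives the same grasp; the last joint's range is limited). The gripper opens to 92 mm and grips with 3 to 60 N. Pads are 19 mm wide; open, the fingers measure 130 mm over their backs; the gripper's body (75 mm by 190 mm) begins 47 mm behind the grasp point.
Start: joints at [1.006, 0.342, 1.524, -0, 1.275, -0.146], TCP at [213.486, 479.653, 240.741] pointing down, gripper open.
Joint ranges: [-2.53, 2.53], [-0.77, 2.02], [0.04, 2.7], [-1, 4.14], [0.28, 2.66], [-3.11, 3.11]. Speed limits (rad/s): [2.57, 2.57, 3.14, 3.14, 3.14, 3.14].

### API

Orientations are given as [roll, pitch, yaw] about the fixed x, y, z axes, in that order (R = Rz(yaw) Ry(pitch) Rx(roll)).
In Python, from plant import get_obs, cams, close_job gives the robot as it stands. The module is installed in compiled form; this text tells all that it offers.
- The arm moves only by the shell command python3 -m creep 'ROWS'. ROWS is JSON, a list of rows, each an object of numbers: "hand": the opening, from 0 (shut) to 1 (fully open); "tx", "ty", "tz": the shift along the tool's x, y, z in m; "spin": the turn about the tool's z in degrees. In form: [{"hand": .., "tx": .., "ty": .., "tz": .., "spin": ..}, ...]. A call has 1 to 5 rows; each row shifts and turns the commanded pose from where the row before left it, along the tool's axes as they then stand; what a row does not reach is not made up. A row lasts 1/8 s, in which the tool goes at most 62.5 mm and 10.7 degrees, less where a joint would pass 70% of its speed; a pose out of reach is approached as far as the arm can. A call is refused whole if a number of a shift passes 0.0625 or a number of a turn 10.7, either way. A call with a gripper value outside its range is refused whole. The fingers move at their own pace and stop on an object; the grip force is fixed at half the most. Time passes only in rows, so rows that do not move let the fingers close. It gives the time, the measured TCP pose, the force, the opening and the grip force at its end, in the units of the state.
- get_obs(): the state, without advancing time (a new reading comes with each control period).
- cams.capture(name): name is "side" or "top" or "wrist"; returns a dict with "color" (384x512x3 uint8, red, green, blue), "K" (3x3 intrinsics, pixels), "R" (3x3) and "t" (3): a world point X has camera coordinates R X + t. Camera axes: x right, y down, z forward; pixel columns grow to the right and rows downward; lengths in mm; the calibration is good to about 2 mm. A picture is of the moment at which its call begins. There is no depth.
- close_job(): hands the job in; it is judged then, once.
The state is a dict: "time": time; "joint_positions": joint angles; "dq": joint speeds; "tau": joint torques, N m; "tool_pos": TCP position; "tcp_rot": TCP orientation; "contact_force": force on the tool from outside, world axes, zero at the start; "moment": the same for the moment, N m; "grip_width": finger opening in mm; "finger_force": force on a finger pad.
Only numpy, scipy, OpenCV 4.12 (cv2) and the standard library are available. Lean on these libraries where they do the work, as an engineer would, in place of code of your own. Each camera call takes 0.05 s, during which the arm holds its last target. There are 200 camera calls.

### The job

Raise the ratchet prop by its top plate to its fifth notch (fully down is notch zero) and let go, so that it hangs on its pawl. Then set the largest of the three weights down gently, upright, on the middle of the plate to prove that the pawl holds, and leave the other two weights where they are.

Things in the scene. Friction and masses are not known exactly. Their poses are not given: they have to be found in the camera images.
- stand: Grey cast base of the ratchet prop, fixed to the worktop: foot 110 x 90 x 12 mm with a 38 x 42 mm tower up to 82 mm height. Origin at the centre of the foot's underside, z up. The spring pawl sits on the tower's -x side. Column and plate rise vertically out of the tower; they weigh about 0.35 kg and raising them takes 5 to 10 N.
- column (a joint): Height of the steel column above fully down, m, up is positive, 0 to 0.078. 20 mm thick, does not turn, with seven saw-tooth rings 30 mm across at 12 mm pitch. Let go, it sinks onto the pawl under the last ring passed, so it rests only at notch n = 0 to 6, at 0.012 n (to 1 mm); notch 5 is 0.060. Starts in notch 0, 1 or 2. At notch n, n + 1 rings stand above the pawl's nose.
- plate: Aluminium plate with a thin dark rubber face fixed on top of the column: 80 mm along its x, 56 mm along its y, 14 mm thick, level. Origin at the centre of its underside, which stands 135 mm above the worktop plus the column's joint value; axes as those of the stand. Grip it from above across its 56 mm width (y); 32 mm of clear height lies below it even when fully down.
- plate_top (a point): Centre of the plate's upper face, 14 mm above the plate's origin, 149 mm above the worktop plus the column's joint value.
- weight_500: The largest of three calibration weights, silvery grey: round body 43 mm across and 42 mm high, on top a knob 23 mm across from 42 to 60 mm height with a narrower neck. 0.5 kg, loose. Origin at the centre of its underside, z up. Grip it by the knob.
- weight_200: Middle weight, brass, 33 mm across, 50 mm high with its knob, 0.2 kg, loose, origin at the centre of its underside. Stays where it is.
- weight_100: Smallest weight, brass, 27 mm across, 40 mm high with its knob, 0.1 kg, loose, origin at the centre of its underside. Stays where it is.
- pawl (a joint): Angle of the dark steel spring pawl, rad: 0 with its nose in under a ring (nose at 95 mm height), about 0.11 as a ring pushes it aside; it has clicked back to 0 once the column is 3 mm above a notch height. Its thumb tail sticks out to the stand's -x at 57 mm height; pressing that down frees the column, which falls: no need to touch it.
Mind the look-alikes: they are no part of the job. What is shaped like the stand but pink is not meant. What is shaped like the weight_500 but red is not meant.

How it is judged (in metres and radians):
On the way, in this order (a step that is already met when the one before it is completed fails the run):
1. the column hangs in notch 5 (joint 0.060 m, 4 mm either way) at rest, with the plate let go (value of joint column between 0.056 and 0.064 m and velocity of joint column between -0.01 and 0.01 m/s and contact force between plate and the fingers below 0.1 N), for 0.2 s.
2. the largest weight stands on the plate (contact force between weight_500 and plate above 2 N and z of weight_500 in the frame of plate_top above -0.004 m and contact force between weight_500 and the fingers below 0.1 N), for 0.2 s.
At the end, for the whole second after the job is handed in: The column hangs in notch 5 (joint 0.056 to 0.064 m); the largest weight stands at rest and upright (within 0.1 rad) on the plate, the centre of its underside within 15 mm of the plate's centre, and is let go; the other weights are within 30 mm of where they stood (value of joint column between 0.056 and 0.064 m and distance between weight_500 and plate_top below 0.015 m and angle between weight_500's own z axis and vertical below 0.1 rad and contact force between weight_500 and plate above 2 N and linear speed of weight_500 below 0.02 m/s); the robot touches nothing.
It fails at once if one of the two smaller weights is moved by more than 30 mm (distance of any of weight_200, weight_100 from where it was at the start of the episode above 0.03 m).
It fails at once if the largest weight is dropped (out of the fingers, it moves faster than 0.4 m/s, a fall of about 8 mm) (linear speed of weight_500 above 0.4 m/s and contact force between weight_500 and the fingers below 0.05 N).
It also fails if it takes over 54 s, if anything falls off the work surface, if the arm or the gripper's body presses on something with over 40 N, if the wrist force passes 120 N, or if a joint passes its speed limit or range.

## Working session

There is one attempt and no reset: what is moved stays moved. The work goes in short steps, Python scripts to look and compute and a shell command to move; the robot and the scene stay as the last step left them, time stands still between calls to the robot, and variables do not carry over. Pictures are saved under pics/ and viewed, at most 13 in all, crops included, and the job is handed in when it is done.

```bash
mkdir -p pics; python3 - <<'E'
from plant import get_obs,cams
import cv2,numpy as np,pickle
o=get_obs();print(o)
ims=[]
d={}
for n in("side","top"):
    c=cams.capture(n);d[n]=c;cv2.imwrite(f"pics/{n}0.png",c["color"][:,:,::-1]);print(n,c["K"].tolist(),(-c["R"].T@c["t"]).round().tolist())
pickle.dump(d,open("d0.pkl","wb"))
E
```

```text
{'time': 0.0, 'joint_positions': array([ 1.00601434e+00,  3.42705282e-01,  1.52501796e+00, -1.36203317e-06,
        1.27540392e+00, -1.45973672e-01]), 'dq': array([-0.00049069,  0.00245918, -0.00011068,  0.00033493, -0.00173557,
       -0.00074286]), 'tau': array([-1.08337135e-03, -4.31255758e+01, -2.44209892e+01,  7.15199788e-02,
        5.63196768e-02, -1.09551365e-04]), 'tool_pos': array([213.26003904, 479.30925332, 240.05367439]), 'tcp_rot': array([-3.14007427e+00, -2.21915224e-04,  2.72278457e+00]), 'contact_force': array([ 0.17455063,  0.50428219, -0.23424706]), 'moment': array([0.03920903, 0.00735379, 0.03269207]), 'finger_force': 0.0, 'grip_width': 91.97295083159668}
side [[436.9780787721909, 0.0, 256.68206201143795], [0.0, 436.9780787721909, 188.48220006739888], [0.0, 0.0, 1.0]] [9.0, 1200.0, 1139.0]
top [[398.8236559443912, 0.0, 255.37764310551887], [0.0, 398.8236559443912, 190.35105876079007], [0.0, 0.0, 1.0]] [356.0, -150.0, 1699.0]
```

View pics/side0.png

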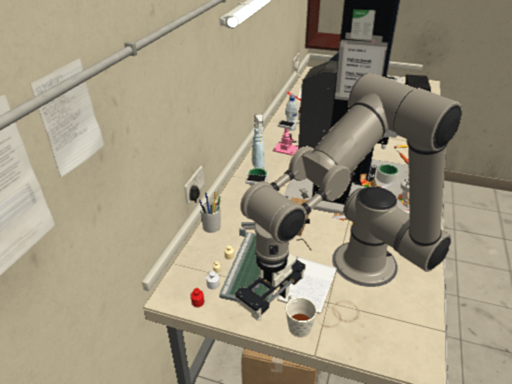

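View pics/top0.png

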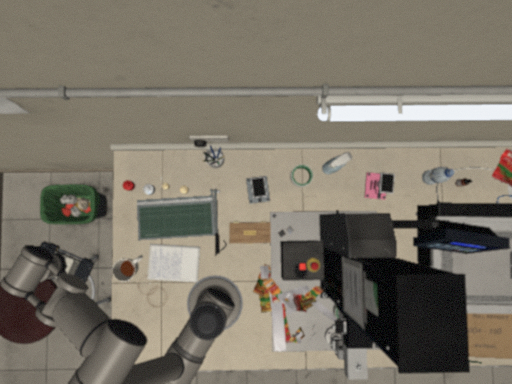

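The side view shows the silver weight at (213,280), red decoy (197,297), and brass weights at (217,267) and (228,252). In the top view the silver weight is at (149,189), red (128,185), brass (166,188) and (183,190). The grey stand with dark plate is at about (258,189), and the pink decoy is at (380,185).

```bash
cat > h.py <<'E'
import numpy as np,cv2
def plane(c,uv,z):
    d=c["R"].T@np.linalg.solve(c["K"],np.array([uv[0],uv[1],1.])); o=-c["R"].T@c["t"]
    return o+d*(z-o[2])/d[2]
def proj(c,X):
    p=c["K"]@(c["R"]@np.array(X,float)+c["t"]); return p[:2]/p[2]
def tri(c1,u1,c2,u2):
    P=[c["K"]@np.c_[c["R"],c["t"]] for c in(c1,c2)]
    X=cv2.triangulatePoints(P[0],P[1],np.array(u1,float),np.array(u2,float)).ravel(); return X[:3]/X[3]
E
python3 - <<'E'
import pickle,cv2,numpy as np
from h import *
d=pickle.load(open("d0.pkl","rb"));s,t=d["side"],d["top"]
print("w",plane(t,(149,189),30),plane(s,(213,280),30),tri(s,(213,280),t,(149,189)))
for n,uv in(("br",(166,188)),("br2",(183,190)),("red",(128,185))):print(n,plane(t,uv,25))
for z in(149,173):print("plate",plane(t,(258,188),z), proj(s,plane(t,(258,188),z)))
a=cv2.resize(t["color"][165:215,225:295],None,fx=8,fy=8,interpolation=cv2.INTER_NEAREST)
b=cv2.resize(t["color"][170:205,115:195],None,fx=7,fy=7,interpolation=cv2.INTER_NEAREST)
H=np.zeros((400+245,560,3),np.uint8);H[:400]=a;H[400:,:560]=b
cv2.imwrite("pics/crop.png",cv2.resize(H,(520,600))[:,:,::-1])
E
```

```text
w [480.58600269 265.92792467  30.        ] [476.42395127 273.34428961  30.        ] [480.24139926 267.43581673  22.78400355]
br [484.24817677 196.21043463  25.        ]
br2 [474.9235479  125.14788362  25.        ]
red [498.88597167 354.83348277  25.        ]
plate [ 470.18795696 -186.6735809   149.        ] [257.31428572 178.8016958 ]
plate [ 468.42536751 -186.10587567  173.        ] [257.67372479 173.99206876]
```

View pics/crop.png

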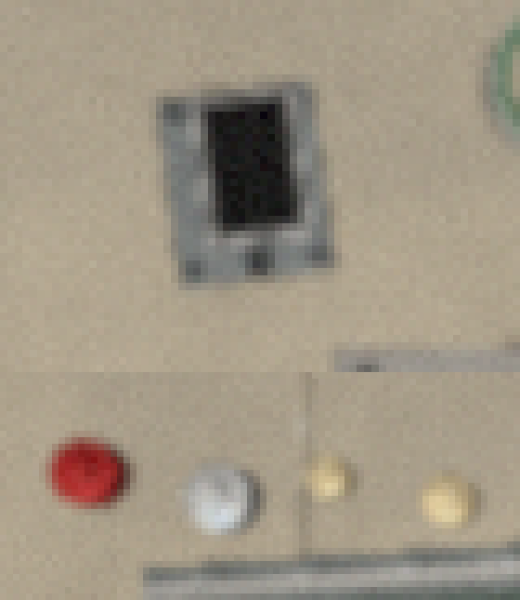

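The crop shows the plate's long side nearly along the world x axis. The pawl tail sits at the robot-side (lower) edge of the foot, so stand +x is about world +x. Next I measure the plate outline, yaw and height.

```bash
python3 - <<'E'
import pickle,cv2,numpy as np
from h import *
d=pickle.load(open("d0.pkl","rb"));s,t=d["side"],d["top"]
def big(c,roi,f):
    x0,y0,x1,y1=roi;k=4
    im=cv2.resize(c["color"][y0:y1,x0:x1],None,fx=k,fy=k,interpolation=cv2.INTER_CUBIC)
    m=f(im).astype(np.uint8);cs=cv2.findContours(m,0,2)[0];b=max(cs,key=cv2.contourArea)
    r=cv2.minAreaRect(b);return (cv2.boxPoints(r)+.5)/k-.5+[x0,y0],cv2.contourArea(b)/k/k
# dark
bt,a=big(t,(235,170,282,202),lambda im:im.max(2)<65)
bf,a2=big(t,(235,170,282,205),lambda im:cv2.cvtColor(im,cv2.COLOR_RGB2HSV)[...,1]<35)
for z in(149,161,173):
    P=np.array([plane(t,u,z) for u in bt]);print(z,P.mean(0).round(1),np.linalg.norm(np.diff(P[[0,1,2]],axis=0),axis=1),np.degrees(np.arctan2(*(P[1]-P[0])[1::-1])),np.degrees(np.arctan2(*(P[2]-P[1])[1::-1])), proj(s,P.mean(0)))
P=np.array([plane(t,u,12) for u in bf]);print("foot",P.mean(0).round(1),np.linalg.norm(np.diff(P[[0,1,2]],axis=0),axis=1),np.degrees(np.arctan2(*(P[1]-P[0])[1::-1])),a2)
bs,a=big(s,(240,155,280,195),lambda im:im.max(2)<65);print(bs.mean(0),bs.tolist())
cv2.imwrite("pics/c2.png",cv2.resize(s["color"][140:210,225:295],None,fx=8,fy=8,interpolation=cv2.INTER_CUBIC)[:,:,::-1])
E
```

```text
149 [ 475.4 -188.1  149. ] [41.67163704 65.48309241] -83.18855252037888 -173.40424275347877 [256.18983959 178.39013624]
161 [ 474.5 -187.8  161. ] [41.34892821 64.97598558] -83.1885525203789 -173.40424275347877 [256.3725642  176.00020852]
173 [ 473.6 -187.5  173. ] [41.02621938 64.46887874] -83.18855252037878 -173.40424275347877 [256.55683474 173.59006112]
foot [ 474.4 -188.    12. ] [ 92.74426652 112.68126643] -83.79708468181717 541.375
[256. 175.] [[247.375, 169.375], [264.625, 169.375], [264.625, 180.625], [247.375, 180.625]]
```

View pics/c2.png

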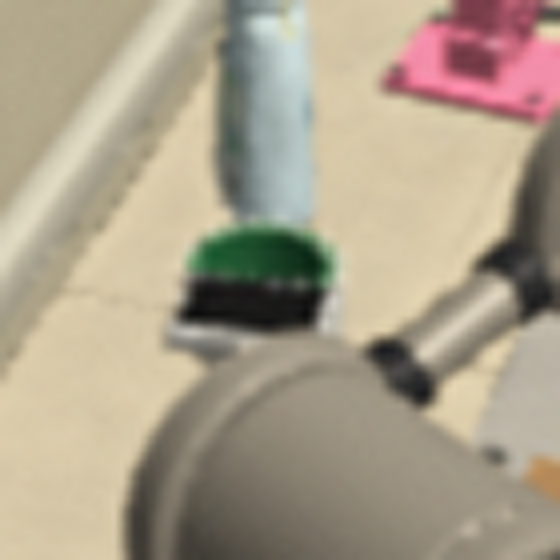

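```bash
python3 -m creep '[{"tx":-0.0425,"ty":-0.042},{"tx":-0.0425,"ty":-0.042},{"tx":-0.0425,"ty":-0.042},{"tx":-0.0425,"ty":-0.042},{"tx":-0.0425,"ty":-0.042}]' && python3 -m creep '[{"tx":-0.0425,"ty":-0.042},{"tx":-0.0425,"ty":-0.042},{"tx":-0.0425,"ty":-0.042},{"tx":-0.0425,"ty":-0.042},{"tx":-0.0425,"ty":-0.042}]'
```

```text
invalid input at $[0]: expected keys hand, tx, ty, tz, spin
```

All keys are needed.

```bash
python3 -m creep '[{"hand":1,"tx":-0.0425,"ty":-0.042,"tz":0,"spin":0},{"hand":1,"tx":-0.0425,"ty":-0.042,"tz":0,"spin":0},{"hand":1,"tx":-0.0425,"ty":-0.042,"tz":0,"spin":0},{"hand":1,"tx":-0.0425,"ty":-0.042,"tz":0,"spin":0},{"hand":1,"tx":-0.0425,"ty":-0.042,"tz":0,"spin":0}]' && python3 -m creep '[{"hand":1,"tx":-0.0425,"ty":-0.042,"tz":0,"spin":0},{"hand":1,"tx":-0.0425,"ty":-0.042,"tz":0,"spin":0},{"hand":1,"tx":-0.0425,"ty":-0.042,"tz":0,"spin":0},{"hand":1,"tx":-0.0425,"ty":-0.042,"tz":0,"spin":0},{"hand":1,"tx":-0.0425,"ty":-0.042,"tz":0,"spin":0}]'
```

```text
time: 0.72
tool_pos: [322.4, 199.6, 240.7]
tcp_rot: [3.141, 0.0, 2.723]
contact_force: [1.3, 0.7, -0.8]
grip_width: 91.8
finger_force: 0.0
time: 1.35
tool_pos: [431.2, -78.9, 240.6]
tcp_rot: [3.141, -0.0, 2.722]
contact_force: [1.0, 0.6, 0.3]
grip_width: 92.1
finger_force: 0.0
```

```bash
python3 -m creep '[{"hand":1,"tx":-0.042,"ty":-0.041,"tz":0,"spin":0},{"hand":1,"tx":-0.042,"ty":-0.041,"tz":0,"spin":0},{"hand":1,"tx":0,"ty":0,"tz":0,"spin":-10.2},{"hand":1,"tx":0,"ty":0,"tz":0,"spin":-10.2},{"hand":1,"tx":0,"ty":0,"tz":0,"spin":-10.2}]' && python3 -m creep '[{"hand":1,"tx":0,"ty":0,"tz":0,"spin":0}]'; python3 - <<'E'
from plant import get_obs,cams
import cv2,numpy as np,pickle
from h import *
d={n:cams.capture(n) for n in("side","top","wrist")};pickle.dump(d,open("d1.pkl","wb"))
w=d["wrist"];print(w["K"],-w["R"].T@w["t"],w["R"])
for z in(149,161,173):print(proj(w,(474.5,-188,z)))
a=cv2.resize(d["side"]["color"][140:215,225:295],(512,548),interpolation=cv2.INTER_CUBIC)
cv2.imwrite("pics/w1.png",w["color"][:,:,::-1]);cv2.imwrite("pics/s1.png",a[:,:,::-1])
E
```

```text
time: 1.98
tool_pos: [474.1, -186.1, 240.1]
tcp_rot: [3.141, -0.001, -3.021]
contact_force: [0.3, 0.0, -0.2]
grip_width: 91.5
finger_force: 0.0
time: 2.1
tool_pos: [474.2, -185.9, 240.3]
tcp_rot: [3.141, -0.001, -3.028]
contact_force: [-0.3, 0.6, -0.4]
grip_width: 91.6
finger_force: 0.0
[[297.60665453   0.         252.87233663]
 [  0.         297.60665453 188.24286123]
 [  0.           0.           1.        ]] [ 398.16994281 -194.32513581  384.58018897] [[-1.11453521e-01  9.93769640e-01 -1.25063034e-04]
 [ 9.53803489e-01  1.07006555e-01  2.80728518e-01]
 [ 2.78992861e-01  3.11688963e-02 -9.59787207e-01]]
[250.23754727 197.07327157]
[250.10711518 201.75072873]
[249.96330392 206.90797969]
```

View pics/w1.png

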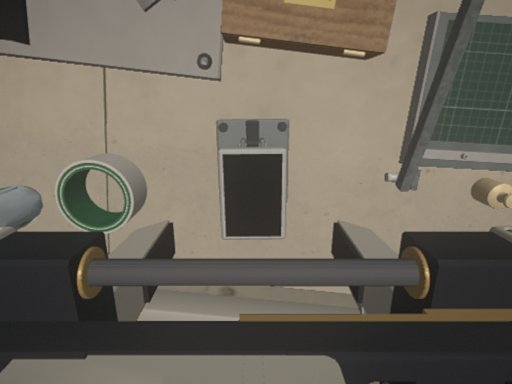

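The wrist view shows the whole plate as a pale rim at cols 219–286, rows 149–240, centred between the fingers. The pawl tail is at (252,130).

```bash
cat > pl.py <<'E'
import cv2,numpy as np
from h import *
def run(w,x0=195,y0=140,x1=310,y1=255,k=4,thr=55):
    im=cv2.resize(w["color"][y0:y1,x0:x1],None,fx=k,fy=k,interpolation=cv2.INTER_CUBIC)
    m=(im.max(2)<thr).astype(np.uint8);m=cv2.morphologyEx(m,cv2.MORPH_OPEN,np.ones((9,9)))
    cs=cv2.findContours(m,0,2)[0]
    b=min(cs,key=lambda c:np.linalg.norm(c.mean(0)[0]/k+[x0,y0]-[252,195]) if cv2.contourArea(c)>3000 else 1e9)
    # grow: outer rim = bright, low saturation pixels around it
    hsv=cv2.cvtColor(im,cv2.COLOR_RGB2HSV);r=((hsv[...,1]<28)&(hsv[...,2]>150)).astype(np.uint8)
    cr=max(cv2.findContours(r,0,2)[0],key=cv2.contourArea)
    out=[]
    for c in(b,cr):
        box=(cv2.boxPoints(cv2.minAreaRect(c))+.5)/k-.5+[x0,y0];out.append(box)
    return out
if __name__=="__main__":
    import pickle
    w=pickle.load(open("d1.pkl","rb"))["wrist"]
    for b in run(w):
        print(b.round(1).tolist())
        for z in(149,161,173):
            P=np.array([plane(w,u,z) for u in b]);e=np.diff(P[[0,1,2]],axis=0)
            print(z,P.mean(0).round(1),np.linalg.norm(e,axis=1).round(1),np.degrees(np.arctan2(e[:,1],e[:,0])).round(1))
E
python3 pl.py
```

```text
[[223.4, 154.1], [280.9, 154.1], [280.9, 234.9], [223.4, 234.9]]
149 [ 473.5 -186.5  149. ] [45.9 70.4] [96.4  7.9]
161 [ 469.7 -186.9  161. ] [43.5 66.8] [96.4  7.9]
173 [ 465.8 -187.3  173. ] [41.2 63.2] [96.4  7.9]
[[219.1, 148.6], [285.4, 148.1], [286.1, 237.4], [219.8, 237.9]]
149 [ 472.5 -186.3  149. ] [52.6 77.6] [96.9  8.6]
161 [ 468.7 -186.7  161. ] [49.9 73.7] [96.9  8.6]
173 [ 464.9 -187.1  173. ] [47.2 69.7] [96.9  8.6]
```

View pics/s1.png

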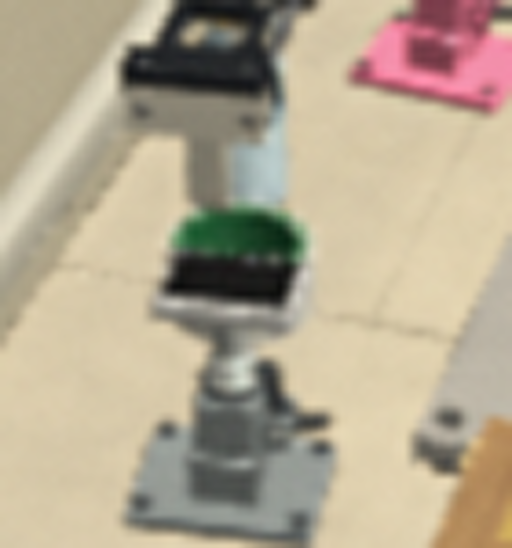

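The wrist outline sizes (rubber 46x70, rim about 53x78 at z=149) and the match between centres put the column at notch 0. The single ring seen above the tower agrees. The tool is already aligned, so I descend and grip.

```bash
python3 -m creep '[{"hand":1,"tx":0,"ty":-0.001,"tz":0.035,"spin":0},{"hand":1,"tx":0,"ty":0,"tz":0.035,"spin":0},{"hand":1,"tx":0,"ty":0,"tz":0.032,"spin":0},{"hand":1,"tx":0,"ty":0,"tz":0,"spin":0},{"hand":0.5,"tx":0,"ty":0,"tz":0,"spin":0}]' && python3 -m creep '[{"hand":0.5,"tx":0,"ty":0,"tz":0,"spin":0},{"hand":0.5,"tx":0,"ty":0,"tz":0,"spin":0},{"hand":0.5,"tx":0,"ty":0,"tz":0,"spin":0},{"hand":0.5,"tx":0,"ty":0,"tz":0,"spin":0}]'
```

```text
time: 2.88
tool_pos: [475.1, -187.2, 139.8]
tcp_rot: [-3.141, 0.001, -3.027]
contact_force: [-0.4, -0.5, 0.6]
grip_width: 85.6
finger_force: 0.0
time: 3.38
tool_pos: [474.5, -186.0, 139.2]
tcp_rot: [3.14, 0.001, -3.027]
contact_force: [-0.3, 5.7, 5.6]
grip_width: 56.0
finger_force: 30.0
```

```bash
python3 -m creep '[{"hand":0.5,"tx":0,"ty":0,"tz":-0.012,"spin":0},{"hand":0.5,"tx":0,"ty":0,"tz":-0.012,"spin":0},{"hand":0.5,"tx":0,"ty":0,"tz":-0.012,"spin":0},{"hand":0.5,"tx":0,"ty":0,"tz":-0.012,"spin":0},{"hand":0.5,"tx":0,"ty":0,"tz":-0.012,"spin":0}]' && python3 -m creep '[{"hand":0.5,"tx":0,"ty":0,"tz":-0.006,"spin":0},{"hand":0.5,"tx":0,"ty":0,"tz":0,"spin":0},{"hand":0.5,"tx":0,"ty":0,"tz":0,"spin":0}]'; python3 - <<'E'
from plant import get_obs,cams
import cv2,pickle
d={n:cams.capture(n) for n in("side","top","wrist")};pickle.dump(d,open("d2.pkl","wb"))
a=cv2.resize(d["side"]["color"][140:215,225:295],(512,548),interpolation=cv2.INTER_CUBIC)
cv2.imwrite("pics/s2.png",a[:,:,::-1])
E
```

```text
time: 4.0
tool_pos: [474.5, -186.0, 198.4]
tcp_rot: [3.139, -0.0, -3.026]
contact_force: [3.1, 4.2, -4.8]
grip_width: 55.7
finger_force: 30.0
time: 4.38
tool_pos: [474.5, -186.0, 204.4]
tcp_rot: [3.14, 0.0, -3.026]
contact_force: [2.1, 4.5, -3.6]
grip_width: 55.6
finger_force: 30.0
```

View pics/s2.png

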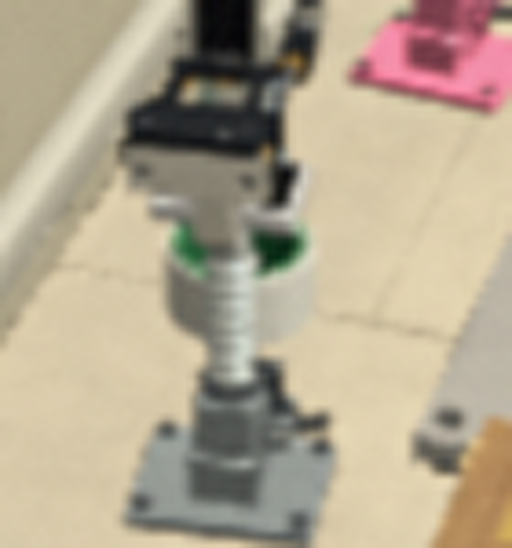

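The arm lifted the plate 65 mm and the grip held; the ringed column is raised in the picture. I lower slightly onto the pawl, then release.

```bash
python3 -m creep '[{"hand":0.5,"tx":0,"ty":0,"tz":0.003,"spin":0},{"hand":1,"tx":0,"ty":0,"tz":0,"spin":0},{"hand":1,"tx":0,"ty":0,"tz":0,"spin":0},{"hand":1,"tx":0,"ty":0,"tz":0,"spin":0},{"hand":1,"tx":0,"ty":0,"tz":0,"spin":0}]' && python3 -m creep '[{"hand":1,"tx":0,"ty":0,"tz":-0.04,"spin":0},{"hand":1,"tx":0,"ty":0,"tz":-0.05,"spin":0},{"hand":1,"tx":0,"ty":0,"tz":-0.01,"spin":0},{"hand":1,"tx":0,"ty":0,"tz":0,"spin":0}]'; python3 - <<'E'
from plant import cams,get_obs
import cv2,pickle,numpy as np
from h import *
from pl import run
d={n:cams.capture(n) for n in("side","top","wrist")};pickle.dump(d,open("d3.pkl","wb"))
w=d["wrist"];print(get_obs()["tool_pos"])
for b in run(w):
    print(b.round(1).tolist())
    for z in(197,209,221):
        P=np.array([plane(w,u,z) for u in b]);e=np.diff(P[[0,1,2]],axis=0)
        print(z,P.mean(0).round(1),np.linalg.norm(e,axis=1).round(1),np.degrees(np.arctan2(e[:,1],e[:,0])).round(1))
a=cv2.resize(d["side"]["color"][140:215,225:295],(360,386),interpolation=cv2.INTER_CUBIC)
H=np.zeros((386,800,3),np.uint8);H[:,:360]=a;H[:330,360:]=cv2.resize(w["color"],(440,330));cv2.imwrite("pics/s3.png",H[:,:,::-1])
E
```

```text
time: 5.15
tool_pos: [474.5, -187.1, 201.9]
tcp_rot: [-3.141, 0.0, -3.026]
contact_force: [0.0, 0.6, -0.4]
grip_width: 89.6
finger_force: 0.0
time: 5.65
tool_pos: [474.5, -187.0, 301.9]
tcp_rot: [-3.141, 0.001, -3.026]
contact_force: [-0.3, -0.6, -0.3]
grip_width: 91.7
finger_force: 0.0
[ 473.89255436 -186.67187633  300.15966923]
[[225.1, 155.1], [281.9, 155.1], [281.9, 235.9], [225.1, 235.9]]
197 [ 477.5 -185.6  197. ] [47.6 74. ] [96.6  8.2]
209 [ 473.7 -186.   209. ] [45.3 70.4] [96.6  8.2]
221 [ 469.8 -186.5  221. ] [43.  66.8] [96.6  8.2]
[[219.9, 149.4], [286.6, 148.8], [287.3, 238.2], [220.6, 238.7]]
197 [ 476.3 -185.6  197. ] [55.7 81.7] [97.1  8.9]
209 [ 472.5 -186.1  209. ] [53.  77.7] [97.1  8.9]
221 [ 468.7 -186.6  221. ] [50.3 73.7] [97.1  8.9]
```

View pics/s3.png

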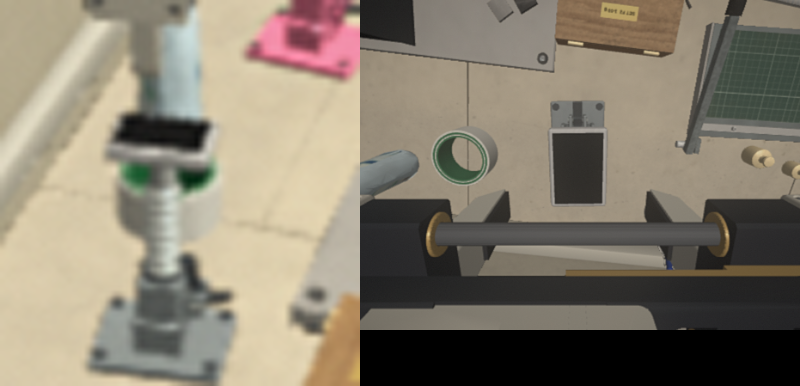

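The column hangs raised with the plate free, and the plate's apparent size matches z=209. I cross-check with the side view and refine the weight's pose.

```bash
python3 - <<'E'
import pickle,cv2,numpy as np
from h import *
d=pickle.load(open("d3.pkl","rb"));s,t=d["side"],d["top"]
x0,y0,x1,y1=240,155,272,175;k=4
im=cv2.resize(s["color"][y0:y1,x0:x1],None,fx=k,fy=k,interpolation=cv2.INTER_CUBIC)
c=max(cv2.findContours((im.max(2)<75).astype(np.uint8),0,2)[0],key=cv2.contourArea)
M=cv2.moments(c);print("rubber side",M["m10"]/M["m00"]/k+x0-.4,M["m01"]/M["m00"]/k+y0-.4)
for z in(197,209,221):print(z,proj(s,(474,-187,z)))
# weight: silver blob in top
def blob(c,roi,f):
    x0,y0,x1,y1=roi;k=4
    im=cv2.resize(c["color"][y0:y1,x0:x1],None,fx=k,fy=k,interpolation=cv2.INTER_CUBIC)
    b=max(cv2.findContours(f(cv2.cvtColor(im,cv2.COLOR_RGB2HSV).astype(int)).astype(np.uint8),0,2)[0],key=cv2.contourArea)
    (u,v),r=cv2.minEnclosingCircle(b);return (u+.5)/k-.5+x0,(v+.5)/k-.5+y0,r/k
f=lambda h:(h[...,1]<35)&(h[...,2]>120)
for z in(35,):
    u=blob(t,(138,178,159,200),f);print("w top",u,plane(t,u,z))
    u=blob(s,(202,268,224,292),f);print("w side",u,plane(s,u,z))
E
```

```text
rubber side 255.92555888597477 165.16216435618833
197 [256.40252182 168.60004274]
209 [256.3918699  166.05135688]
221 [256.38113216 163.48213559]
w top (148.22983837127686, 189.1754035949707, 6.194571495056152) [479.52260323 267.87215637  35.        ]
w side (212.25, 279.3986482620239, 9.294711112976074) [477.78699195 275.81371237  35.        ]
```

The rubber's side-view position fits z≈209, so the column is in notch 5. Now I move to the weight at about (479,269).

```bash
python3 -m creep '[{"hand":1,"tx":-0.0072,"ty":0.0565,"tz":0,"spin":0},{"hand":1,"tx":-0.0072,"ty":0.0565,"tz":0,"spin":0},{"hand":1,"tx":-0.0072,"ty":0.0565,"tz":0,"spin":0},{"hand":1,"tx":-0.0072,"ty":0.0565,"tz":0,"spin":0},{"hand":0.55,"tx":-0.0072,"ty":0.0565,"tz":0,"spin":0}]' && python3 -m creep '[{"hand":0.55,"tx":-0.0072,"ty":0.0565,"tz":0,"spin":0},{"hand":0.55,"tx":-0.0072,"ty":0.0565,"tz":0,"spin":0},{"hand":0.55,"tx":-0.0072,"ty":0.0565,"tz":0.04,"spin":0},{"hand":0.55,"tx":0,"ty":0,"tz":0.06,"spin":0},{"hand":0.55,"tx":0,"ty":0,"tz":0.04,"spin":0}]' && python3 -m creep '[{"hand":0.55,"tx":0,"ty":0,"tz":0,"spin":0},{"hand":0.55,"tx":0,"ty":0,"tz":0,"spin":0}]';  python3 - <<'E'
from plant import cams,get_obs
import cv2,pickle,numpy as np
from h import *
w=cams.capture("wrist");pickle.dump(w,open("d4.pkl","wb"))
print(get_obs()["tool_pos"],proj(w,(479,269,60)))
cv2.imwrite("pics/w4.png",w["color"][:,:,::-1])
E
```

```text
time: 6.42
tool_pos: [477.1, 99.6, 300.5]
tcp_rot: [3.141, -0.002, -3.027]
contact_force: [1.1, -0.6, 1.2]
grip_width: 86.0
finger_force: 0.0
time: 7.05
tool_pos: [477.6, 263.1, 161.8]
tcp_rot: [-3.14, -0.005, -3.025]
contact_force: [0.2, 0.6, 0.7]
grip_width: 50.8
finger_force: 0.0
time: 7.3
tool_pos: [480.4, 263.0, 166.9]
tcp_rot: [3.141, 0.001, -3.027]
contact_force: [-0.5, -0.2, 0.2]
grip_width: 50.4
finger_force: 0.0
[480.72233728 263.07172587 167.54406764] [259.78064618 190.71198545]
```

View pics/w4.png

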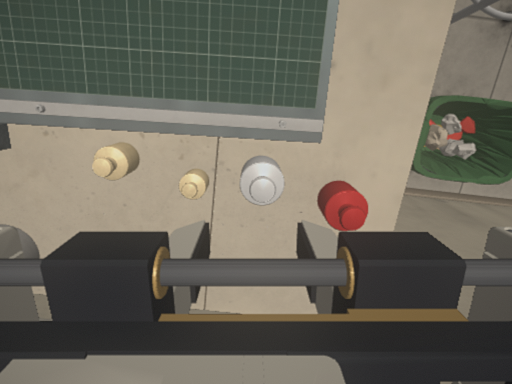

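The wrist view shows the silver weight's knob face at about (262.5,189), with the red decoy at right (350,213) and small brass at left (190,188).

```bash
python3 - <<'E'
import pickle,cv2,numpy as np
from h import *
w=pickle.load(open("d4.pkl","rb"))
g=cv2.resize(cv2.cvtColor(w["color"][150:215,230:295],cv2.COLOR_RGB2GRAY),None,fx=4,fy=4,interpolation=cv2.INTER_CUBIC)
c=cv2.HoughCircles(cv2.GaussianBlur(g,(7,7),0),cv2.HOUGH_GRADIENT,1.5,40,param1=80,param2=25,minRadius=38,maxRadius=65)
print(c)
if c is not None:
    for a in c[0][:3]:
        u=(a[:2]+.5)/4-.5+[230,150];print(u,a[2]/4,plane(w,u,60))
p=plane(w,(262.5,188.8),60);print(p)
W=p-[480.7,263.1,0];y=-3.027
print("tx,ty",W[0]*np.cos(y)+W[1]*np.sin(y),W[0]*np.sin(y)-W[1]*np.cos(y))
E
```

```text
[[[131.25 159.75  54.2 ]]]
[262.4375 189.5625] 13.55 [477.68240857 271.19390696  60.        ]
[476.98171592 271.1618284   60.        ]
tx,ty 2.7720917385729376 8.434110563628328
```

```bash
python3 -m creep '[{"hand":0.55,"tx":0.0025,"ty":0.008,"tz":0.03,"spin":0},{"hand":0.55,"tx":0,"ty":0,"tz":0.03,"spin":0},{"hand":0.55,"tx":0,"ty":0,"tz":0.03,"spin":0},{"hand":0.55,"tx":0,"ty":0,"tz":0.008,"spin":0},{"hand":0.55,"tx":0,"ty":0,"tz":0,"spin":0}]' && python3 -m creep '[{"hand":0.55,"tx":0,"ty":0,"tz":0,"spin":0}]'
```

```text
time: 7.98
tool_pos: [477.0, 270.7, 69.0]
tcp_rot: [3.141, 0.002, -3.027]
contact_force: [0.7, -0.8, 0.4]
grip_width: 50.7
finger_force: 0.0
time: 8.1
tool_pos: [477.3, 270.9, 69.5]
tcp_rot: [3.141, 0.003, -3.026]
contact_force: [0.7, 0.7, 0.4]
grip_width: 50.4
finger_force: 0.0
```

```bash
python3 -m creep '[{"hand":0.55,"tx":0,"ty":0,"tz":0.011,"spin":0},{"hand":0.55,"tx":0,"ty":0,"tz":0,"spin":0},{"hand":0.1,"tx":0,"ty":0,"tz":0,"spin":0},{"hand":0.1,"tx":0,"ty":0,"tz":0,"spin":0},{"hand":0.1,"tx":0,"ty":0,"tz":0,"spin":0}]' && python3 -m creep '[{"hand":0.1,"tx":0,"ty":0,"tz":0,"spin":0},{"hand":0.1,"tx":0,"ty":0,"tz":0,"spin":0}]'
```

```text
time: 8.72
tool_pos: [476.3, 270.6, 56.9]
tcp_rot: [3.141, 0.0, -3.026]
contact_force: [-0.1, 0.4, 0.6]
grip_width: 24.8
finger_force: 0.0
time: 8.98
tool_pos: [476.2, 270.7, 56.9]
tcp_rot: [3.141, 0.0, -3.026]
contact_force: [0.3, 1.6, 1.2]
grip_width: 20.7
finger_force: 30.0
```

```bash
python3 -m creep '[{"hand":0.1,"tx":0,"ty":0,"tz":-0.01,"spin":0},{"hand":0.1,"tx":0,"ty":0,"tz":-0.02,"spin":0},{"hand":0.1,"tx":0,"ty":0,"tz":-0.03,"spin":0},{"hand":0.1,"tx":0,"ty":0,"tz":0,"spin":0},{"hand":0.1,"tx":0,"ty":0,"tz":0,"spin":0}]';  python3 - <<'E'
from plant import cams,get_obs
import cv2,pickle,numpy as np
from h import *
d={n:cams.capture(n) for n in("side","wrist")};pickle.dump(d,open("d5.pkl","wb"));print(get_obs()["tool_pos"],get_obs()["contact_force"])
a=cv2.resize(d["side"]["color"][235:305,185:255],(400,400),interpolation=cv2.INTER_CUBIC)
H=np.zeros((400,800,3),np.uint8);H[:,:400]=a;H[:,400:]=cv2.resize(d["wrist"]["color"][130:330,150:350],(400,400));cv2.imwrite("pics/s5.png",H[:,:,::-1])
E
```

```text
time: 9.6
tool_pos: [475.5, 270.2, 115.8]
tcp_rot: [-3.141, -0.002, -3.026]
contact_force: [0.4, -0.4, -4.4]
grip_width: 20.3
finger_force: 30.0
[475.35971877 270.13022019 115.41569956] [-0.07868505  0.7928186  -5.07740959]
```

View pics/s5.png

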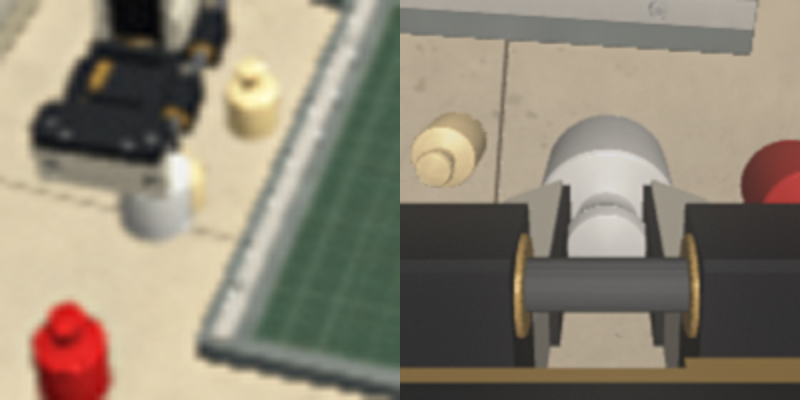

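Lifted with the small brass and red decoys untouched. The grip reads 20.5 mm rather than 23 mm, so I check where the knob sits relative to the pads.

```bash
python3 - <<'E'
import pickle,cv2,numpy as np
from h import *
d=pickle.load(open("d5.pkl","rb"));s,w=d["side"],d["wrist"]
k=400/70
f=lambda X:((proj(s,X)-[185,235])*k).round()
g=lambda X:((proj(w,X)-[150,130])*2).round()
for n,X in(("tcp",(475.4,270.2,115.5)),("body bottom",(475.4,270.2,58.5)),("body top",(475.4,270.2,100.5)),("knob top",(475.4,270.2,118.5)),("body -x edge top",(454,270,100.5)),("body bot -x",(454,270,58.5)),("+y",(475.4,291.7,58.5))):print(n,"side",f(X),"wrist",g(X))
E
```

```text
tcp side [155. 150.] wrist [206. 240.]
body bottom side [161. 220.] wrist [206. 164.]
body top side [156. 169.] wrist [206. 215.]
knob top side [154. 146.] wrist [206. 245.]
body -x edge top side [191. 177.] wrist [214. 146.]
body bot -x side [195. 228.] wrist [212. 107.]
+y side [146. 246.] wrist [265. 171.]
```

The weight hangs upright and centred to about 2 mm in the pads, which suggests a rounded knob. The underside is 57 mm below the TCP, so set-down should come at TCP z≈266. I lift and carry it over.

```bash
python3 -m creep '[{"hand":0.1,"tx":0,"ty":0,"tz":-0.03,"spin":0},{"hand":0.1,"tx":0,"ty":0,"tz":-0.04,"spin":0},{"hand":0.1,"tx":0,"ty":0,"tz":-0.045,"spin":0},{"hand":0.1,"tx":0,"ty":0,"tz":-0.045,"spin":0},{"hand":0.1,"tx":0,"ty":0,"tz":-0.025,"spin":0}]' && python3 -m creep '[{"hand":0.1,"tx":0.003,"ty":-0.02,"tz":0,"spin":0},{"hand":0.1,"tx":0.0045,"ty":-0.038,"tz":0,"spin":0},{"hand":0.1,"tx":0.0045,"ty":-0.038,"tz":0,"spin":0},{"hand":0.1,"tx":0.0045,"ty":-0.038,"tz":0,"spin":0},{"hand":0.1,"tx":0.0045,"ty":-0.038,"tz":0,"spin":0}]' && python3 -m creep '[{"hand":0.1,"tx":0.0045,"ty":-0.038,"tz":0,"spin":0},{"hand":0.1,"tx":0.0045,"ty":-0.038,"tz":0,"spin":0},{"hand":0.1,"tx":0.0045,"ty":-0.038,"tz":0,"spin":0},{"hand":0.1,"tx":0.0045,"ty":-0.038,"tz":0,"spin":0},{"hand":0.1,"tx":0.0045,"ty":-0.038,"tz":0,"spin":0}]'
```

```text
time: 10.32
tool_pos: [476.5, 270.6, 303.2]
tcp_rot: [3.141, 0.001, -3.026]
contact_force: [0.5, 0.8, -5.9]
grip_width: 20.7
finger_force: 30.0
time: 10.95
tool_pos: [473.9, 95.1, 299.5]
tcp_rot: [-3.142, -0.004, -3.027]
contact_force: [0.7, 0.8, -4.1]
grip_width: 20.3
finger_force: 30.0
time: 11.58
tool_pos: [473.1, -95.8, 299.6]
tcp_rot: [3.14, -0.004, -3.027]
contact_force: [1.0, 0.3, -4.8]
grip_width: 20.2
finger_force: 30.0
```

```bash
python3 -m creep '[{"hand":0.1,"tx":0.0045,"ty":-0.038,"tz":0,"spin":0},{"hand":0.1,"tx":0.004,"ty":-0.034,"tz":0,"spin":0},{"hand":0.1,"tx":0.002,"ty":-0.018,"tz":0,"spin":0},{"hand":0.1,"tx":0,"ty":0,"tz":0.01,"spin":0},{"hand":0.1,"tx":0,"ty":0,"tz":0.01,"spin":0}]' && python3 -m creep '[{"hand":0.1,"tx":0,"ty":0,"tz":0,"spin":0},{"hand":0.1,"tx":0,"ty":0,"tz":0,"spin":0}]';  python3 - <<'E'
from plant import cams,get_obs
import cv2,pickle,numpy as np
from h import *
d={n:cams.capture(n) for n in("side","top","wrist")};pickle.dump(d,open("d6.pkl","wb"));print(get_obs()["tool_pos"],get_obs()["contact_force"])
s,w=d["side"],d["wrist"]
a=cv2.resize(s["color"][135:205,220:290],(400,400),interpolation=cv2.INTER_CUBIC)
H=np.zeros((400,800,3),np.uint8);H[:,:400]=a;H[:,400:]=cv2.resize(w["color"][100:300,150:350],(400,400));cv2.imwrite("pics/s6.png",H[:,:,::-1])
E
```

```text
time: 12.2
tool_pos: [474.1, -183.7, 280.3]
tcp_rot: [3.14, -0.001, -3.026]
contact_force: [-0.2, -0.1, -4.3]
grip_width: 20.6
finger_force: 30.0
time: 12.45
tool_pos: [474.7, -184.0, 281.9]
tcp_rot: [3.142, 0.0, -3.025]
contact_force: [-0.6, -0.1, -5.0]
grip_width: 20.5
finger_force: 30.0
[ 474.77898345 -184.41577695  282.20491461] [ 1.01403476  0.2550061  -4.4004824 ]
```

View pics/s6.png

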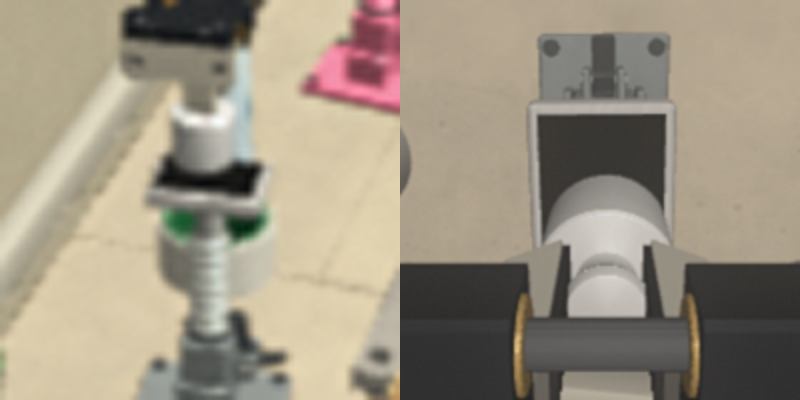

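The weight hangs upright over the plate, about 3 mm towards +y. I correct that and descend gently, watching the force.

```bash
python3 -m creep '[{"hand":0.1,"tx":0.0015,"ty":-0.003,"tz":0,"spin":0},{"hand":0.1,"tx":0,"ty":0,"tz":0.005,"spin":0},{"hand":0.1,"tx":0,"ty":0,"tz":0.004,"spin":0},{"hand":0.1,"tx":0,"ty":0,"tz":0.002,"spin":0},{"hand":0.1,"tx":0,"ty":0,"tz":0,"spin":0}]' && python3 -m creep '[{"hand":0.1,"tx":0,"ty":0,"tz":0.002,"spin":0},{"hand":0.1,"tx":0,"ty":0,"tz":0,"spin":0}]'
```

```text
time: 13.22
tool_pos: [473.3, -187.8, 270.5]
tcp_rot: [3.141, -0.0, -3.026]
contact_force: [0.1, -0.3, -4.5]
grip_width: 20.4
finger_force: 30.0
time: 13.48
tool_pos: [473.4, -187.8, 268.7]
tcp_rot: [3.141, -0.0, -3.026]
contact_force: [0.2, -0.2, -4.4]
grip_width: 20.5
finger_force: 30.0
```

```bash
python3 -m creep '[{"hand":0.1,"tx":0,"ty":0,"tz":0.0015,"spin":0},{"hand":0.1,"tx":0,"ty":0,"tz":0,"spin":0}]'
```

```text
time: 13.72
tool_pos: [473.4, -187.8, 267.2]
tcp_rot: [3.141, -0.0, -3.026]
contact_force: [0.2, -0.1, -5.0]
grip_width: 20.8
finger_force: 30.0
```

```bash
python3 -m creep '[{"hand":0.1,"tx":0,"ty":0,"tz":0.001,"spin":0},{"hand":0.1,"tx":0,"ty":0,"tz":0,"spin":0}]'; python3 -m creep '[{"hand":0.1,"tx":0,"ty":0,"tz":0.001,"spin":0},{"hand":0.1,"tx":0,"ty":0,"tz":0,"spin":0}]'
```

```text
time: 13.98
tool_pos: [473.4, -187.8, 266.2]
tcp_rot: [3.141, -0.0, -3.026]
contact_force: [-0.1, -0.1, -4.3]
grip_width: 20.6
finger_force: 30.0
time: 14.22
tool_pos: [473.5, -187.9, 265.8]
tcp_rot: [-3.141, 0.001, -3.026]
contact_force: [-0.2, 0.2, 0.8]
grip_width: 20.7
finger_force: 30.0
```

Contact at TCP z≈266 is exactly where notch 5 predicts, and the plate now carries the weight. I release and retreat.

```bash
python3 -m creep '[{"hand":0.5,"tx":0,"ty":0,"tz":0,"spin":0},{"hand":0.7,"tx":0,"ty":0,"tz":0,"spin":0},{"hand":0.7,"tx":0,"ty":0,"tz":0,"spin":0},{"hand":0.7,"tx":0,"ty":0,"tz":0,"spin":0},{"hand":0.7,"tx":0,"ty":0,"tz":-0.01,"spin":0}]' && python3 -m creep '[{"hand":0.7,"tx":0,"ty":0,"tz":-0.03,"spin":0},{"hand":0.7,"tx":0,"ty":0,"tz":-0.05,"spin":0},{"hand":0.7,"tx":0,"ty":0,"tz":-0.03,"spin":0},{"hand":0.7,"tx":0,"ty":0,"tz":0,"spin":0},{"hand":0.7,"tx":0,"ty":0,"tz":0,"spin":0}]';  python3 - <<'E'
from plant import cams,get_obs
import cv2,pickle,numpy as np
d={n:cams.capture(n) for n in("side","wrist")};pickle.dump(d,open("d7.pkl","wb"));print(get_obs()["tool_pos"],get_obs()["contact_force"])
s,w=d["side"],d["wrist"]
a=cv2.resize(s["color"][135:205,220:290],(400,400),interpolation=cv2.INTER_CUBIC)
H=np.zeros((400,800,3),np.uint8);H[:,:400]=a;H[:,400:]=cv2.resize(w["color"][100:300,150:350],(400,400));cv2.imwrite("pics/s7.png",H[:,:,::-1])
E
```

```text
time: 14.85
tool_pos: [473.1, -187.6, 275.1]
tcp_rot: [3.14, -0.001, -3.026]
contact_force: [0.1, -0.3, -1.0]
grip_width: 62.8
finger_force: 0.0
time: 15.48
tool_pos: [473.2, -187.7, 384.6]
tcp_rot: [3.141, -0.001, -3.026]
contact_force: [-0.2, -0.5, -1.5]
grip_width: 64.2
finger_force: 0.0
[ 473.05563694 -187.62826864  384.06997496] [ 0.71408441 -0.26496692  0.09270663]
```

View pics/s7.png

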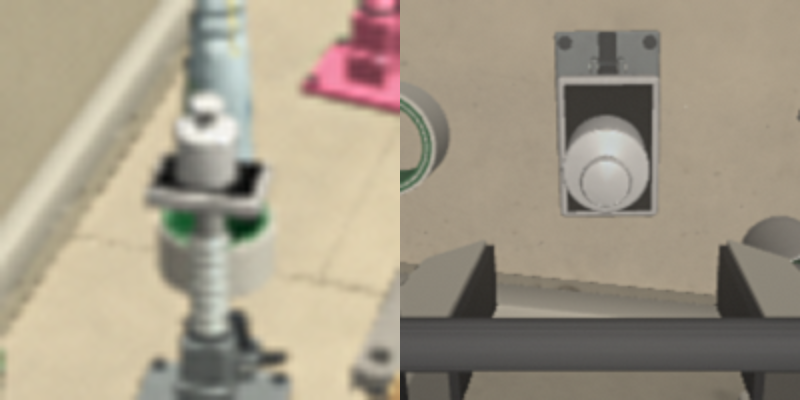

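The weight stands upright on the raised plate, with its knob at (606,183) in the right crop. One numeric centring check before hand-in.

```bash
python3 - <<'E'
import pickle
from h import *
w=pickle.load(open("d7.pkl","rb"))["wrist"]
f=lambda u,v,z:plane(w,((u-400)/2+150,v/2+100),z).round(1)
print("knob",f(606,183,269),"plate",sum(f(u,v,209) for u,v in((559,77),(660,77),(656,215),(560,215)))/4)
E
```

```text
knob [ 475.2 -187.1  269. ] plate [ 473.25  -185.775  209.   ]
```

Centred within about 2 mm, so I hand it in.

```bash
python3 -c "
from plant import close_job
print(close_job())"
```

```text
the job is handed in; nothing more can be done
None
```

I handed the job in at about 15.5 s of the 54 s allowed: the prop hangs in notch 5 with the largest weight released upright about 2 mm from the plate's centre, and the two smaller weights were not touched; the hand-in returned no verdict.

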